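# Start the sample clamp's screw without crossing the thread

### The arm

A 6-joint arm with a two-finger parallel gripper is mounted at the origin on the work surface. World frame = base frame: x ahead of the robot, y to its left, z up, the work surface at z = 0. Lengths are in m, angles in degrees, forces in N, time in s.
With the tool pointing down it reaches from about 0.25 to 0.725 m from the base axis. Payload 9.7 kg.
Tool frame: the origin (TCP) lies on the centre line of the jaws, within the pads' length; the fingertips stand 17 mm ahead of it and the grasp point (between the pads) lies 2 mm behind it (bot.tip_extent is the distance from the TCP to the fingertips, in m); z points along the fingers, y is the line along which they close (so a half turn about z gives the same grasp; the last joint's range is limited). The gripper opens to 85 mm and grips with 20 to 120 N. Pads are 22 mm wide; open, the fingers measure 114 mm over their backs; the gripper's body (76 mm by 85 mm) begins 54 mm behind the grasp point. The pads swing forward as they close: fully open they stand 13 mm farther back than shut.
Start: joints at [-71.505, 4.979, 10.078, 95.1, 0, 90], TCP at [0.174, -0.522, 0.248] pointing down, gripper open.
Joint ranges: [-179.16, 179.16], [-48.56, 103.87], [-65.8, 70.77], [-126.05, 130.52], [-82.76, 87.17], [-180, 180]. Speed limits (degrees/s): [127.2, 127.2, 147.25, 180, 180, 180].

### API

Orientations are given as [roll, pitch, yaw] about the fixed x, y, z axes, in that order (R = Rz(yaw) Ry(pitch) Rx(roll)).
In Python, from workcell import bot gives the robot as it stands.
- The arm moves only by the tool carry_out, never from a script. Its argument "moves" is text: rows parted by semicolons, each of 7 numbers parted by spaces: the shift along the tool's x, y, z in mm, then the turn, a rotation vector about the tool's x, y, z in degrees, then the finger opening in mm, from 0 to 85.4. A call has 1 to 20 rows; each row is the pose to reach, as a shift and turn from the pose commanded when the call began, along the tool's axes at that moment; what a row does not reach only later rows make up. A row lasts 1/10 s, in which the tool goes at most 50 mm and 8.59 degrees, less where a joint would pass 70% of its speed; a pose out of reach is approached as far as the arm can. A call with a gripper value outside its range is refused whole. The fingers move at their own pace and stop on an object; "force" is the grip in N (left out, the last holds). Time passes only in rows, so rows that repeat a pose let the fingers close. It gives the time, the measured TCP pose, the force, the opening and the grip force at its end, in the units of the state.
- bot.get_obs(): the state, without advancing time (a new reading comes with each control period).
- bot.camera(name): name is "scene" or "top" or "wrist"; returns a dict with "img" (480x640x3 uint8, red, green, blue), "mtx" (3x3 intrinsics, pixels), "position" and "orientation" of the camera in the world; the wrist camera has in their place "mount" (4x4, takes a point from camera to tool coordinates, whose origin is the TCP and whose axes are the flange's). Camera axes: x right, y up, looking along -z (the intrinsics and any distortion apply to the point x, -y, -z); pixel columns grow to the right and rows downward; lengths in m; the calibration is good to about 2 mm. A picture is of the moment at which its call begins: read the wrist's pose just before it. There is no depth.
- bot.job_done(): hands the job in; it is judged then, once.
The state is a dict: "time": time; "q": joint angles; "qd": joint speeds; "joint_efforts": joint torques, N m; "ee_pos": TCP position; "tcp_rot": TCP orientation; "wrist_force": force on the tool from outside, world axes, zero at the start; "torque": the same for the moment, N m; "opening": finger opening in m; "grasp_force": force on a finger pad.
Only numpy, scipy, OpenCV 4.12 (cv2) and the standard library are available. Lean on these libraries where they do the work, as an engineer would, in place of code of your own. Each camera call takes 0.05 s, during which the arm holds its last target. There are 200 camera calls.

### The job

The crank screw of the sample clamp is sitting on its thread in the boss but has not caught: crank it backward (anticlockwise from above) only until you feel the screw drop into the thread, about 8 mm, and stop there, with no forward cranking before it drops. Then crank it forward (clockwise) one full turn from there, and finish still gripping the black crank knob with the fingers, keeping the started screw still. Leave the samples and everything else on the bench where they are.

Things in the scene. Friction and masses are not known exactly. Their poses are not given: they have to be found in the camera images.
- clamp: C-shaped clamp fixed to the bench, up to 128 mm tall: dark base 150 x 110 x 18 mm (55 mm to its -x side of the origin, 95 mm to +x), grey column at the +x end, overhanging arm with an upright steel threaded boss 46 mm across, top at 128 mm. Origin: on the bench, exactly below the screw's vertical axis. z up; it may be turned about z
- knob: black upright knob on the crank's end, 24 mm across, 40 mm tall, spinning freely on its pin, so fingers carrying it round can keep one heading. Origin: centre of its underside, 50 mm from the screw's axis and 166 mm above the bench when joint spindle reads 0; rises and falls with the screw. The crank's steel arm and hub end level with its underside; nothing stands higher
- crank (a joint): crank angle about the screw's axis, rad, not wrapped; at 0 the crank points along the clamp's -x. Grows when cranked backward (anticlockwise from above), falls when cranked forward. At the start the screw rests on the thread, 0.6 to 3.2 rad short of the place where, cranked backward, it drops. Turns easily (about 0.05 N m), stays where it is left
- spindle (a joint): height of the screw, m, growing upward; -0.005 to 0 at the start. Right-hand thread, 8 mm lead: climbs 8 mm per turn backward, sinks 8 mm per turn forward, at the start too. Cranked back past the thread's end it drops 8 mm by its own weight (4 N), unless fingers gripping the knob hold it up: open them to let it drop. Once in the thread it lifts only 2 mm. Lower stop -0.022
- sample: loose steel test sample, disc 36 mm across and 28 mm tall, standing on the clamp's bed under the screw's foot; the foot stays clear of it throughout. Leave it alone. Origin under its centre
- disc0: loose steel sample disc 36 mm across, 26 mm tall, on the bench beside the clamp; leave alone. Origin under its centre
- disc1: loose aluminium sample disc 32 mm across, 26 mm tall, on the bench beside the clamp; leave alone
- disc2: loose steel sample disc 36 mm across, 26 mm tall, on the bench beside the clamp; leave alone
- washbottle: loose white bottle, 60 mm across, 150 mm tall, at the left of the bench; leave alone
- brush: loose hand brush lying at the right of the bench; leave alone
- wrench: loose spanner lying at the right of the bench; leave alone
Things that resemble listed ones, but are neither listed nor needed, are in the scene too. What is meant by the clamp is not yellow, and is the smaller of those in its own colour.

How it is judged (in metres and radians):
On the way:
1. the screw has been cranked backward past the thread's end and has dropped into the thread (value of joint crank above 1.1 rad and value of joint spindle below -0.005 m), for 0.1 s.
At the end, for the whole second after the job is handed in: crank one turn forward of the drop to within about an eighth of a turn (-5.6 to -4.1 rad) and still (under 0.3 rad/s), screw down in the thread (spindle -0.019 to -0.0115 m), fingers still gripping the knob with more than 2 N, the sample within 15 mm of its place (value of joint crank between -5.6 and -4.1 rad and value of joint spindle between -0.019 and -0.0115 m and contact force between the fingers and knob above 2 N and velocity of joint crank between -0.3 and 0.3 rad/s and distance of sample from where it was at the start of the episode below 0.015 m); the arm keeps its last pose, push and grip.
It fails at once if the screw is cranked well forward (beyond -3.6 rad) before it has dropped into the thread (value of joint crank below -3.6 rad and value of joint spindle above -0.01 m).
It fails at once if the screw is cranked backward nearly half a turn past the drop (value of joint crank above 4 rad).
It fails at once if a bystander is moved by more than 20 mm (distance of any of sample, disc0, disc1, disc2, washbottle, brush, wrench from where it was at the start of the episode above 0.02 m).
It also fails if it takes over 72 s, if anything falls off the work surface, if the arm or the gripper's body presses on something with over 40 N, if the wrist force passes 120 N, or if a joint passes its speed limit or range.

## Working session

There is one attempt and no reset: what is moved stays moved. The work goes in short steps, Python scripts to look and compute and a tool call to move; the robot and the scene stay as the last step left them, time stands still between calls to the robot, and variables do not carry over. Pictures are saved under pics/ and viewed, at most 10 in all, crops included, and the job is handed in when it is done.

Besides the shell and the picture viewer there is one more tool, called after "Emit:" as a command line: name --argument value ..., lists and objects as JSON in quotes. carry_out: Moves the arm, as the interface text tells. Its arguments: {"type":"object","properties":{"moves":{"type":"string"},"force":{"type":"number"}},"required":["moves"]}

```bash
mkdir -p pics
cat > h.py <<'E'
import numpy as np,cv2
from scipy.spatial.transform import Rotation as R
from workcell import bot
def snap(n,f):
    c=bot.camera(n); cv2.imwrite('pics/'+f,c['img'][:,:,::-1]); return c
E
python3 - <<'E'
from h import *
for n in('top','scene'):
    c=snap(n,n+'1.png'); print(n,c['mtx'],c['position'],c['orientation'],[k for k in c])
o=bot.get_obs();print(o)
E
```

```text
top [[483.40784436   0.         324.24842909]
 [  0.         483.40784436 228.7317278 ]
 [  0.           0.           1.        ]] [0.19707723 0.01367636 1.44944161] [ 11.47986072  -0.2405287  -91.75366503] ['img', 'mtx', 'position', 'orientation']
scene [[548.16213266   0.         320.40543331]
 [  0.         548.16213266 245.01701492]
 [  0.           0.           1.        ]] [1.00377394 0.57454653 1.05645461] [ 39.66824594   0.95917839 136.35726764] ['img', 'mtx', 'position', 'orientation']
{'time': 0.1, 'q': array([-7.15060744e+01,  5.00749272e+00,  1.00368251e+01,  9.50991107e+01,
        8.45162626e-04,  9.00002059e+01]), 'qd': array([-0.10886192, -0.20425414,  0.10387087, -0.02882346, -0.12012789,
        0.00915236]), 'joint_efforts': array([-1.19359120e-04, -5.21561193e+01,  4.65651619e+01,  1.59945973e-02,
       -3.50505570e-05, -1.35285777e-06]), 'ee_pos': array([ 0.17440403, -0.52140994,  0.2476389 ]), 'tcp_rot': array([-1.79930222e+02, -8.44911204e-04,  1.84937187e+01]), 'wrist_force': array([-0.35186299,  0.15875194,  0.2332872 ]), 'torque': array([-0.05176659, -0.02053124, -0.04926246]), 'grasp_force': 0.0, 'opening': 0.08522569810912792}
```

View pics/top1.png

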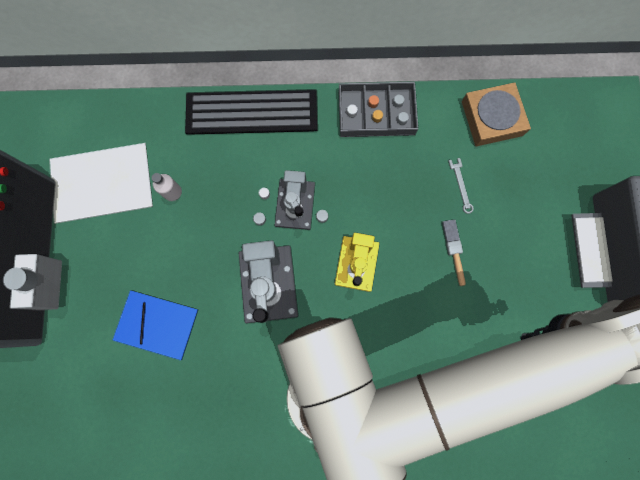

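View pics/scene1.png

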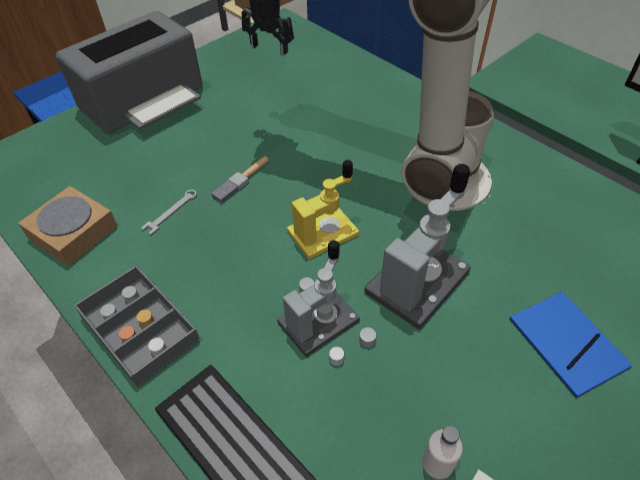

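The target is the small grey clamp: knob at about (298,211) in top and (334,249) in scene. The larger grey clamp and the yellow one are decoys.

```bash
cat >> h.py <<'E'
def rot(c): return R.from_euler('xyz',c['orientation'],degrees=True).as_matrix()
def ray(c,u,v):
    d=np.linalg.inv(c['mtx'])@[u,v,1]; return c['position'],rot(c)@[d[0],-d[1],-d[2]]
def onz(c,u,v,z):
    p,d=ray(c,u,v); return p+d*(z-p[2])/d[2]
def tri(r1,r2):
    (p,d),(q,e)=r1,r2; s=np.linalg.lstsq(np.c_[d,-e],q-p,rcond=None)[0]
    a,b=p+d*s[0],q+e*s[1]; return (a+b)/2,np.linalg.norm(a-b)
E
python3 - <<'E'
from h import *
t=bot.camera('top');s=bot.camera('scene')
def blob(c,x0,y0,x1,y1,th=30):
    m=(c['img'][y0:y1,x0:x1].max(2)<th).astype('uint8')
    n,l,st,ce=cv2.connectedComponentsWithStats(m)
    for i in range(1,n):
        if st[i,4]>20: print(st[i]+[x0,y0,0,0,0],ce[i]+[x0,y0])
blob(t,270,165,325,235);blob(s,320,235,350,275)
a=cv2.resize(t['img'][160:240,250:340],None,fx=6,fy=6,interpolation=2)
cv2.imwrite('pics/t2.png',a[:,:,::-1])
print(onz(t,298,211,.2))
print(tri(ray(t,298,211),ray(s,334,249)))
E
```

```text
[328 244  11  15 128] [333.0234375 251.5703125]
[0.50066451 0.06889897 0.2       ]
(array([0.50387278, 0.06954104, 0.18662736]), np.float64(0.00013004340013013043))
```

View pics/t2.png

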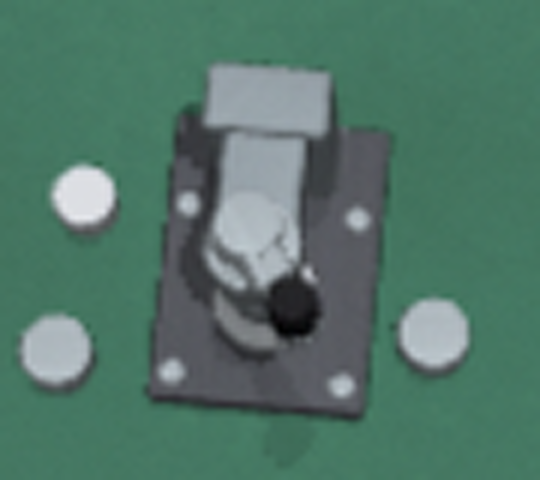

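The crop shows the base corners at about (183,112), (388,132), (362,415), (150,397), the knob top at (293,305) and the hub near (250,225), in crop pixels at 6x.

Run:
```python
from h import *
t=bot.camera('top');s=bot.camera('scene')
f=lambda p,z:onz(t,p[0]/6+249.6,p[1]/6+159.6,z)[:2]
C=[f(p,.018) for p in((183,112),(388,132),(362,415),(150,397))]
ax=(C[0]+C[1]-C[2]-C[3])/2;yaw=np.arctan2(ax[1],ax[0]);u=ax/np.linalg.norm(ax)
ctr=sum(C)/4; o=ctr-.02*u
print('len',np.linalg.norm(ax),np.linalg.norm((C[0]-C[1]+C[3]-C[2])/2),'yaw',np.degrees(yaw),'axis',o)
k=f((293,303),.205);print('knob top',k, np.linalg.norm(k-o))
k2,_=tri(ray(t,298.3,210.3),ray(s,333.5,244));print(k2)
k3=onz(s,333,251.5,.184);print(k3)
for q in(k,k2[:2],k3[:2]):
    d=q-o; print('crank angle',np.degrees(np.arctan2(-d[1],-d[0])-yaw),np.linalg.norm(d))
print('hub',f((248,222),.166))
```

```text
len 0.14964779590316207 0.10663776245339848 yaw -6.811478049899977 axis [0.54929834 0.08878519]
knob top [0.5018645  0.06748321] 0.05199753047182263
[0.50282761 0.06770959 0.20004218]
[0.50842422 0.07134773 0.184     ]
crank angle 30.99575930267219 0.05199753047182263
crank angle 31.20691964001184 0.05102655083625373
crank angle 29.91523841190635 0.044438250737917746
hub [0.5501381  0.08898521]
```

Emit:
carry_out --moves "0 0 -50 0 0 0 85; 498 -454 -50 0 0 18.5 85; 498 -454 -50 0 0 18.5 85; 498 -454 -50 0 0 18.5 85; 498 -454 -50 0 0 18.5 85; 498 -454 -50 0 0 18.5 85; 498 -454 -50 0 0 18.5 85; 498 -454 -50 0 0 18.5 85; 498 -454 -50 0 0 18.5 85; 498 -454 -50 0 0 18.5 85; 498 -454 -50 0 0 18.5 85; 498 -454 -50 0 0 18.5 85; 498 -454 -50 0 0 18.5 85; 498 -454 -50 0 0 18.5 85; 498 -454 -50 0 0 18.5 85; 498 -454 -50 0 0 18.5 85; 498 -454 -50 0 0 18.5 85; 498 -454 -50 0 0 18.5 85; 498 -454 -50 0 0 18.5 85; 498 -454 -50 0 0 18.5 85"

```text
time: 2.3
ee_pos: [0.5041, 0.0311, 0.2987]
tcp_rot: [-178.5, -0.0, 2.8]
wrist_force: [-0.2, 1.1, 0.0]
opening: 0.085
grasp_force: 0.0
```

Run:
```python
from h import *
o=bot.get_obs();c=snap('wrist','w1.png');print(o['ee_pos'],o['tcp_rot'],o['time']);print(c['mtx'],c['mount'])
```

```text
[0.50409157 0.03105986 0.2986998 ] [-1.78501511e+02 -3.54239886e-03  2.78519871e+00] 2.3
[[396.39644382   0.         320.57732233]
 [  0.         396.39644382 236.65630576]
 [  0.           0.           1.        ]] [[ 7.80919347e-04  9.62081394e-01  2.72761402e-01  6.88141893e-02]
 [ 9.99999692e-01 -7.71805150e-04 -1.40708078e-04  3.66431430e-04]
 [ 7.51460307e-05  2.72761427e-01 -9.62081700e-01 -1.24954270e-01]
 [ 0.00000000e+00  0.00000000e+00  0.00000000e+00  1.00000000e+00]]
```

View pics/w1.png

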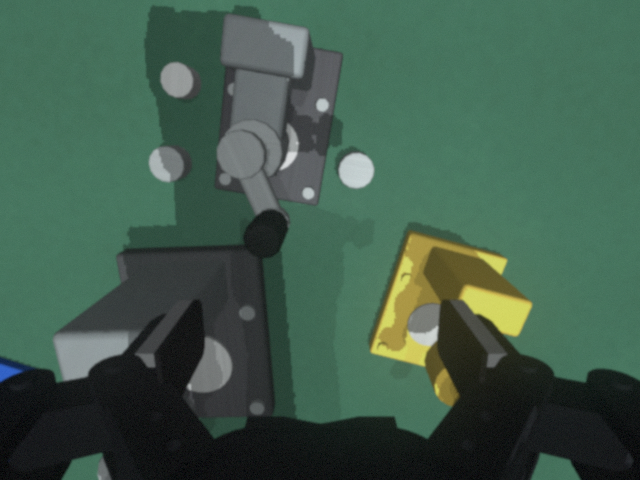

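The wrist view shows the knob at about (265,233) and the hub at (241,154). The arm was still short of its goal, so I'll let it settle.

Emit:
carry_out --moves "0 0 0 0 0 0 85; 0 0 0 0 0 0 85; 0 0 0 0 0 0 85"

```text
time: 2.65
ee_pos: [0.5044, 0.0316, 0.2983]
tcp_rot: [-178.5, 0.0, 2.8]
wrist_force: [0.4, -0.2, -0.5]
opening: 0.0847
grasp_force: 0.0
```

```bash
cat >> h.py <<'E'
def wrist(f):
    o=bot.get_obs();c=snap('wrist',f)
    T=np.eye(4);T[:3,:3]=R.from_euler('xyz',o['tcp_rot'],degrees=True).as_matrix();T[:3,3]=o['ee_pos']
    M=T@c['mount'];c['position']=M[:3,3];c['orientation']=R.from_matrix(M[:3,:3]).as_euler('xyz',degrees=True)
    print(o['ee_pos'].round(4),o['tcp_rot'].round(2),o['time'],o['wrist_force'].round(1));return c
E
python3 - <<'E'
from h import *
c=wrist('w2.png')
np.savez('w2.npz',**c)
E
```

```text
[0.5044 0.0316 0.2983] [-1.785e+02  4.000e-02  2.840e+00] 2.65 [ 0.4 -0.2 -0.5]
```

View pics/w2.png

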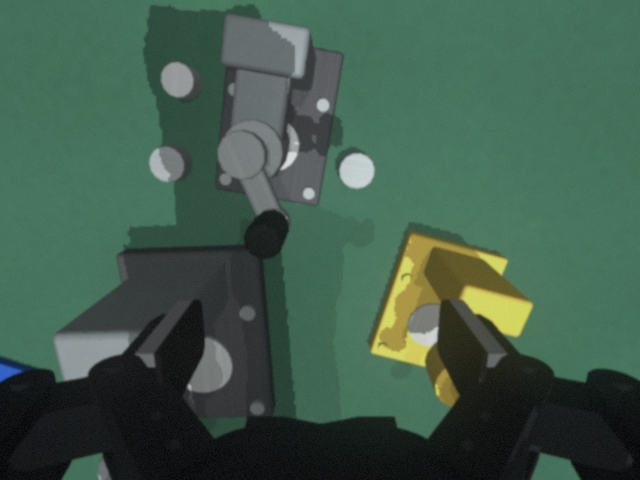

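Run:
```python
from h import *
c=dict(np.load('w2.npz'))
g=c['img'];m=(g[195:265,235:300].max(2)<28).astype('uint8')
n,l,s,ce=cv2.connectedComponentsWithStats(m);i=1+s[1:,4].argmax();print(s[i],ce[i]+[235,195])
m=(l==i);print(*[''.join('#' if x else '.' for x in r) for r in m[::3,::2]],sep='\n')
print('hub',onz(c,241,154,.164)); k=onz(c,263.5,239,.204);print('knobtop',k,onz(c,*(ce[i]+[235,195]),.184))
t=bot.camera('top')
```

```text
[25 20  9  9 22] [263.59090909 219.27272727]
.................................
.................................
.................................
.................................
.................................
.................................
.................................
...............#.................
.............#..#................
.................................
.................................
.................................
.................................
.................................
.................................
.................................
.................................
.................................
.................................
.................................
.................................
.................................
.................................
.................................
hub [0.55186571 0.08851076 0.164     ]
knobtop [0.50755957 0.06685195 0.204     ] [0.51434797 0.07017518 0.184     ]
```

Emit:
carry_out --moves "2 -36 0 -1.5 0 2.8 85; 2 -36 0 -1.5 0 2.8 85; 2 -36 20 -1.5 0 2.8 85; 2 -36 38 -1.5 0 2.8 85; 2 -36 38 -1.5 0 2.8 85; 2 -36 38 -1.5 0 2.8 85; 2 -36 38 -1.5 0 2.8 85"

```text
time: 3.45
ee_pos: [0.5067, 0.0328, 0.2623]
tcp_rot: [-178.5, 0.0, 3.0]
wrist_force: [-0.2, -0.2, -0.3]
opening: 0.085
grasp_force: 0.0
```

Run:
```python
from h import *
c=wrist('w3.png')
np.savez('w3.npz',**c)
```

```text
[0.5067 0.0328 0.2623] [-1.7847e+02  4.0000e-02  2.9500e+00] 3.45 [-0.2 -0.2 -0.3]
```

View pics/w3.png

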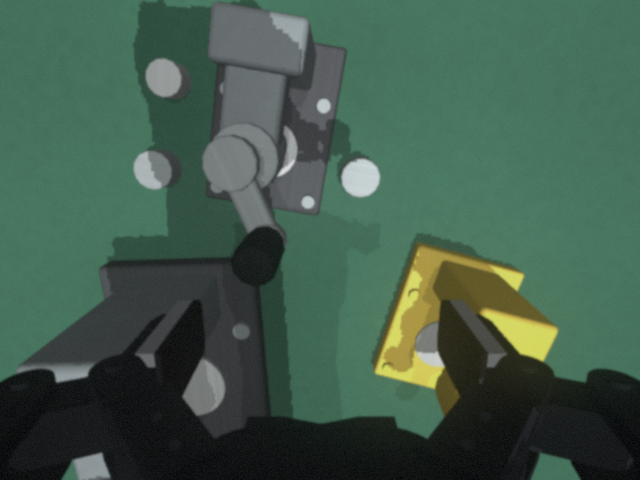

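Run:
```python
from h import *
print(bot.get_obs()['q'].round(2))
```

```text
[  2.89  -0.47   6.01  96.52   1.53 179.94]
```

q6 is at its limit, so I'll use yaw ≈ 90 instead. First I need the height of the big clamp next to the path.

Run:
```python
from h import *
t=bot.camera('top');s=bot.camera('scene')
print(tri(ray(t,259,250),ray(s,407,245)))
for p in((243,243),(274,242),(276,258),(245,261)): print([onz(t,*p,z)[:2].round(3) for z in(.13,.17,.21)])
print('big knob',tri(ray(t,260,315),ray(s,460,172)))
c=dict(np.load('w3.npz'))
print('hub',onz(c,230.5,163,.164),'knob',onz(c,255,261,.204))
```

```text
(array([0.39882116, 0.17301316, 0.19989622]), np.float64(0.0004922806153047482))
[array([0.431, 0.226]), array([0.424, 0.219]), array([0.417, 0.213])]
[array([0.431, 0.14 ]), array([0.424, 0.136]), array([0.417, 0.132])]
[array([0.387, 0.135]), array([0.381, 0.131]), array([0.375, 0.128])]
[array([0.381, 0.22 ]), array([0.375, 0.214]), array([0.37 , 0.208])]
big knob (array([0.22963144, 0.16027023, 0.28083558]), np.float64(0.0010463960561367953))
hub [0.55174509 0.08786408 0.164     ] knob [0.50904123 0.06635359 0.204     ]
```

Emit:
carry_out --moves "0 -34 0 0 0 -87 85; 0 -34 0 0 0 -87 85; 0 -34 0 0 0 -87 85; 0 -34 0 0 0 -87 85; 0 -34 0 0 0 -87 85; 0 -34 0 0 0 -87 85; 0 -34 0 0 0 -87 85; 0 -34 0 0 0 -87 85; 0 -34 0 0 0 -87 85; 0 -34 0 0 0 -87 85; 0 -34 0 0 0 -87 85; 0 -34 0 0 0 -87 85; 0 -34 0 0 0 -87 85; 0 -34 0 0 0 -87 85"

```text
time: 5.0
ee_pos: [0.5047, 0.0667, 0.2622]
tcp_rot: [-179.8, -1.5, 89.8]
wrist_force: [-0.1, 0.2, -0.3]
opening: 0.0852
grasp_force: 0.0
```

Emit:
carry_out --moves "0 0 0 0 -1.5 0 60; 0 0 0 0 -1.5 0 60; 0 0 20 0 -1.5 0 60; 0 0 40 0 -1.5 0 60; 0 0 55 0 -1.5 0 60; 0 0 65 0 -1.5 0 60; 0 0 74 0 -1.5 0 60; 0 0 74 0 -1.5 0 60; 0 0 74 0 -1.5 0 60"

```text
time: 5.9
ee_pos: [0.5045, 0.0687, 0.1887]
tcp_rot: [-179.8, -0.0, 90.0]
wrist_force: [-0.2, 0.5, -1.0]
opening: 0.0597
grasp_force: 0.0
```

Run:
```python
from h import *
c=wrist('w4.png')
np.savez('w4.npz',**c)
```

```text
[0.5045 0.0687 0.1887] [-1.7984e+02 -2.0000e-02  8.9950e+01] 5.9 [-0.2  0.5 -1. ]
```

View pics/w4.png

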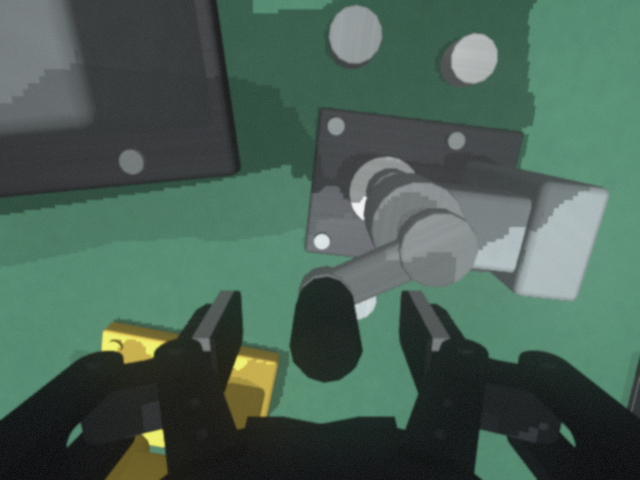

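Knob top is at about (327,345), between the pads; hub at (439,247).

Run:
```python
from h import *
c=dict(np.load('w4.npz'))
for z in(.160,.164): print('hub',onz(c,439,247,z),'knob',onz(c,327,347,z+.04))
```

```text
hub [0.55225623 0.08960271 0.16      ] knob [0.50646261 0.06814474 0.2       ]
hub [0.55101987 0.0908449  0.164     ] knob [0.50640289 0.07057941 0.204     ]
```

Emit:
carry_out --moves "0 1.5 0 0 0 0 60; 0 1.5 0 0 0 0 15; 0 1.5 0 0 0 0 15; 0 1.5 0 0 0 0 15; 0 1.5 0 0 0 0 15; 0 1.5 0 0 0 0 15; 0 1.5 0 0 0 0 15; 0 1.5 0 0 0 0 15; 0 1.5 0 0 0 0 15" --force 25

```text
time: 6.85
ee_pos: [0.506, 0.0687, 0.1883]
tcp_rot: [-179.8, -0.0, 90.0]
wrist_force: [1.2, 0.2, 3.0]
opening: 0.0232
grasp_force: 24.8
```

Emit:
carry_out --moves "-4.4 2.3 -0.1 0 0 0 15; -8.8 5.1 -0.3 0 0 0 15; -12.9 8.4 -0.4 0 0 0 15; -16.6 12.1 -0.5 0 0 0 15; -19.9 16.2 -0.7 0 0 0 15; -22.7 20.6 -0.8 0 0 0 15; -25.1 25.2 -0.9 0 0 0 15; -27 30.1 -1.1 0 0 0 15; -28.3 35.2 -1.2 0 0 0 15; -28.9 38.6 -1.3 0 0 0 15; -28.9 38.6 -1.3 0 0 0 15; -28.9 38.6 -1.3 0 0 0 15"

```text
time: 8.05
ee_pos: [0.5446, 0.0398, 0.1892]
tcp_rot: [-179.8, -0.0, 90.0]
wrist_force: [1.6, 4.8, -4.4]
opening: 0.0229
grasp_force: 24.8
```

Forces are low, and wrist z has fallen to −4.4 N, which fits the fingers carrying the screw's weight. I'll open them to let it drop.

Run:
```python
from h import *
np.savez('a.npz',s=bot.camera('scene')['img'],w=bot.camera('wrist')['img'])
```

Emit:
carry_out --moves "-28.9 38.6 -1.3 0 0 0 40; 0 0 0 0 0 0 40; 0 0 0 0 0 0 40; 0 0 0 0 0 0 40; 0 0 0 0 0 0 40; 0 0 0 0 0 0 40"

```text
time: 8.75
ee_pos: [0.5449, 0.0394, 0.1909]
tcp_rot: [-180.0, -0.0, 89.9]
wrist_force: [0.2, 0.4, -0.7]
opening: 0.0398
grasp_force: 0.0
```

My first row there was a slip: it was relative to the new start, so the arm jerked sideways for 0.1 s before returning. I'll check where the knob is now.

Run:
```python
from h import *
a=np.load('a.npz')['w']
c=wrist('w5.png');np.savez('w5.npz',**c)
s=snap('scene','s5.png')
cv2.imwrite('pics/cmp.png',np.hstack([cv2.resize(x[:,:,::-1],(400,300)) for x in(a,c['img'])]))
```

```text
[0.5449 0.0394 0.1909] [-179.98   -0.     89.94] 8.75 [ 0.2  0.4 -0.7]
```

View pics/cmp.png

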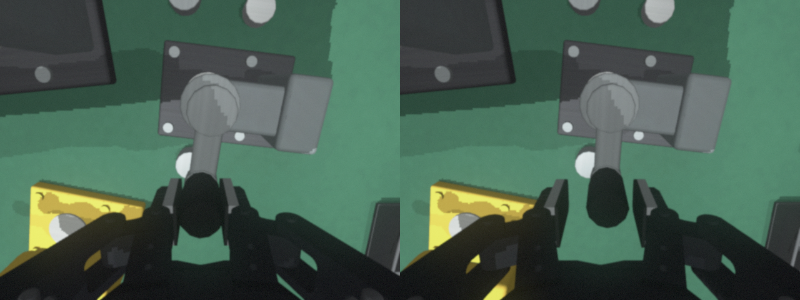

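Run:
```python
from h import *
A=np.load('a.npz');c=dict(np.load('w5.npz'));s=bot.camera('scene')
for im in(A['w'],c['img']):
    g=cv2.cvtColor(im,cv2.COLOR_RGB2GRAY)
    h=cv2.HoughCircles(g[100:240,260:420],cv2.HOUGH_GRADIENT,1,5,param1=60,param2=14,minRadius=28,maxRadius=60)
    print([] if h is None else (h[0][:4]+[260,100,0]).round(1))
v=[]
for im in(A['s'],s['img']):
    v.append(cv2.resize(im[200:300,290:390],(400,400),interpolation=2)[:,:,::-1])
cv2.imwrite('pics/sc.png',np.hstack(v))
```

```text
[[339.5 177.5  39.4]
 [335.5 164.5  46.8]
 [328.5 169.5  54.8]
 [334.5 157.5  42.7]]
[[334.5 164.5  46.8]
 [337.5 173.5  37.1]
 [332.5 158.5  44.1]
 [341.5 164.5  53.5]]
```

View pics/sc.png

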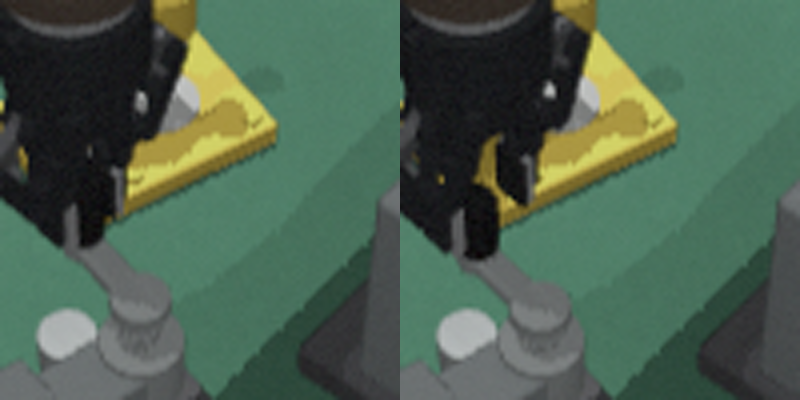

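The hub and knob sit about 3.5 px lower in the right-hand frame, so the screw has dropped about 8 mm. The knob is near (332,336) in the wrist image.

Run:
```python
from h import *
c=dict(np.load('w5.npz'))
k=onz(c,332,336,.1998);h=onz(c,336,161,.1598);print(k,h)
for a in((.5515,.0895),h[:2]):
    d=k[:2]-a;print(np.degrees(np.arctan2(d[1],d[0]))%360,np.linalg.norm(d))
m=cv2.inRange(c['img'][290:380,270:400],(0,0,0),(40,40,40));n,l,s,ce=cv2.connectedComponentsWithStats(m);print(s,ce)
```

```text
[0.54842448 0.04143451 0.1998    ] [0.55064765 0.09443372 0.1598    ]
266.33885777845444 0.048163789727705075
267.598010015043 0.053045820953625714
[[   0    0  130   90 7191]
 [  38    0    1    2    2]
 [  43    0    1    1    1]
 [  51    0    1    2    2]
 [  53    0    1    1    1]
 [  30    0   65   73 3176]
 [ 103    0   27   90 1307]
 [  35    2    1    1    1]
 [  37    3    1    1    1]
 [ 109    3    1    1    1]
 [  34    5    2    2    2]
 [  41    4    1    1    1]
 [  40    6    1    1    1]
 [  38    9    1    1    1]
 [  34   10    4    3    5]
 [  33   16    1    1    1]
 [  33   20    2    3    5]
 [ 122   49    1    1    1]] [[ 55.35238493  47.62717285]
 [ 38.           0.5       ]
 [ 43.           0.        ]
 [ 51.           0.5       ]
 [ 53.           0.        ]
 [ 64.61209068  34.81202771]
 [114.96557001  51.51874522]
 [ 35.           2.        ]
 [ 37.           3.        ]
 [109.           3.        ]
 [ 34.5          5.5       ]
 [ 41.           4.        ]
 [ 40.           6.        ]
 [ 38.           9.        ]
 [ 35.4         11.2       ]
 [ 33.          16.        ]
 [ 33.6         20.8       ]
 [122.          49.        ]]
```

Emit:
carry_out --moves "0 3.5 0 0 0 0 40; 0 3.5 4 0 0 0 40; 0 3.5 8 0 0 0 40; 0 3.5 8 0 0 0 40; 0 3.5 8 0 0 0 15; 0 3.5 8 0 0 0 15; 0 3.5 8 0 0 0 15; 0 3.5 8 0 0 0 15; 0 3.5 8 0 0 0 15; 0 3.5 8 0 0 0 15" --force 25

```text
time: 9.9
ee_pos: [0.548, 0.0398, 0.1813]
tcp_rot: [-179.8, -0.0, 90.0]
wrist_force: [-1.0, -0.1, -1.1]
opening: 0.0231
grasp_force: 25.2
```

Run:
```python
import numpy as np
def seg(a0,angs):
    f=lambda a:50*np.array([np.sin(np.radians(a)),np.cos(np.radians(a))])
    for a in angs: d=f(a)-f(a0); print(a,d.round(1),round((a0-a)/45,2))
for a0 in(266,176,86,-4): seg(a0,[a0-7.5*i for i in range(1,13)]);print()
```

```text
258.5 [ 0.9 -6.5] 0.17
251.0 [  2.6 -12.8] 0.33
243.5 [  5.1 -18.8] 0.5
236.0 [  8.4 -24.5] 0.67
228.5 [ 12.4 -29.6] 0.83
221.0 [ 17.1 -34.2] 1.0
213.5 [ 22.3 -38.2] 1.17
206.0 [ 28.  -41.5] 1.33
198.5 [ 34.  -43.9] 1.5
191.0 [ 40.3 -45.6] 1.67
183.5 [ 46.8 -46.4] 1.83
176.0 [ 53.4 -46.4] 2.0

168.5 [6.5 0.9] 0.17
161.0 [12.8  2.6] 0.33
153.5 [18.8  5.1] 0.5
146.0 [24.5  8.4] 0.67
138.5 [29.6 12.4] 0.83
131.0 [34.2 17.1] 1.0
123.5 [38.2 22.3] 1.17
116.0 [41.5 28. ] 1.33
108.5 [43.9 34. ] 1.5
101.0 [45.6 40.3] 1.67
93.5 [46.4 46.8] 1.83
86.0 [46.4 53.4] 2.0

78.5 [-0.9  6.5] 0.17
71.0 [-2.6 12.8] 0.33
63.5 [-5.1 18.8] 0.5
56.0 [-8.4 24.5] 0.67
48.5 [-12.4  29.6] 0.83
41.0 [-17.1  34.2] 1.0
33.5 [-22.3  38.2] 1.17
26.0 [-28.   41.5] 1.33
18.5 [-34.   43.9] 1.5
11.0 [-40.3  45.6] 1.67
3.5 [-46.8  46.4] 1.83
-4.0 [-53.4  46.4] 2.0

-11.5 [-6.5 -0.9] 0.17
-19.0 [-12.8  -2.6] 0.33
-26.5 [-18.8  -5.1] 0.5
-34.0 [-24.5  -8.4] 0.67
-41.5 [-29.6 -12.4] 0.83
-49.0 [-34.2 -17.1] 1.0
-56.5 [-38.2 -22.3] 1.17
-64.0 [-41.5 -28. ] 1.33
-71.5 [-43.9 -34. ] 1.5
-79.0 [-45.6 -40.3] 1.67
-86.5 [-46.4 -46.8] 1.83
-94.0 [-46.4 -53.4] 2.0
```

Emit:
carry_out --moves "0.9 -6.5 0.2 0 0 0 15; 2.6 -12.8 0.3 0 0 0 15; 5.1 -18.8 0.5 0 0 0 15; 8.4 -24.5 0.7 0 0 0 15; 12.4 -29.6 0.8 0 0 0 15; 17.1 -34.2 1 0 0 0 15; 22.3 -38.2 1.2 0 0 0 15; 28 -41.5 1.3 0 0 0 15; 34 -43.9 1.5 0 0 0 15; 40.3 -45.6 1.7 0 0 0 15; 46.8 -46.4 1.8 0 0 0 15; 53.4 -46.4 2 0 0 0 15; 53.4 -46.4 2 0 0 0 15; 53.4 -46.4 2 0 0 0 15"

```text
time: 11.3
ee_pos: [0.5016, 0.0936, 0.1794]
tcp_rot: [-179.8, -0.0, 90.0]
wrist_force: [0.9, 1.2, -1.8]
opening: 0.0231
grasp_force: 25.2
```

Forces are tiny, so I'll continue with the next quarter turn.

Emit:
carry_out --moves "6.5 0.9 0.2 0 0 0 15; 12.8 2.6 0.3 0 0 0 15; 18.8 5.1 0.5 0 0 0 15; 24.5 8.4 0.7 0 0 0 15; 29.6 12.4 0.8 0 0 0 15; 34.2 17.1 1 0 0 0 15; 38.2 22.3 1.2 0 0 0 15; 41.5 28 1.3 0 0 0 15; 43.9 34 1.5 0 0 0 15; 45.6 40.3 1.7 0 0 0 15; 46.4 46.8 1.8 0 0 0 15; 46.4 53.4 2 0 0 0 15; 46.4 53.4 2 0 0 0 15; 46.4 53.4 2 0 0 0 15"

```text
time: 12.7
ee_pos: [0.5555, 0.1395, 0.1774]
tcp_rot: [-179.9, -0.0, 89.9]
wrist_force: [1.0, -0.5, -1.2]
opening: 0.0231
grasp_force: 25.2
```

Emit:
carry_out --moves "-0.9 6.5 0.2 0 0 0 15; -2.6 12.8 0.3 0 0 0 15; -5.1 18.8 0.5 0 0 0 15; -8.4 24.5 0.7 0 0 0 15; -12.4 29.6 0.8 0 0 0 15; -17.1 34.2 1 0 0 0 15; -22.3 38.2 1.2 0 0 0 15; -28 41.5 1.3 0 0 0 15; -34 43.9 1.5 0 0 0 15; -40.3 45.6 1.7 0 0 0 15; -46.8 46.4 1.8 0 0 0 15; -53.4 46.4 2 0 0 0 15; -53.4 46.4 2 0 0 0 15; -53.4 46.4 2 0 0 0 15"

```text
time: 14.1
ee_pos: [0.6014, 0.0856, 0.1752]
tcp_rot: [-179.8, 0.0, 89.9]
wrist_force: [0.2, -1.3, 0.0]
opening: 0.0231
grasp_force: 25.3
```

Emit:
carry_out --moves "-6.5 -0.9 0.2 0 0 0 15; -12.8 -2.6 0.3 0 0 0 15; -18.8 -5.1 0.5 0 0 0 15; -24.5 -8.4 0.7 0 0 0 15; -29.6 -12.4 0.8 0 0 0 15; -34.2 -17.1 1 0 0 0 15; -38.2 -22.3 1.2 0 0 0 15; -41.5 -28 1.3 0 0 0 15; -43.9 -34 1.5 0 0 0 15; -45.6 -40.3 1.7 0 0 0 15; -46.4 -46.8 1.8 0 0 0 15; -46.4 -53.4 2 0 0 0 15; -45.5 -59.9 2.2 0 0 0 15; -45.5 -59.9 2.2 0 0 0 15; -45.5 -59.9 2.2 0 0 0 15; -45.5 -59.9 2.2 0 0 0 15; -45.5 -59.9 2.2 0 0 0 15"

```text
time: 15.8
ee_pos: [0.5415, 0.0406, 0.173]
tcp_rot: [-179.8, -0.0, 90.0]
wrist_force: [-0.5, 0.6, -0.4]
opening: 0.0234
grasp_force: 25.2
```

Run:
```python
from h import *
c=wrist('w6.png');s=snap('scene','s6.png')
b=cv2.imread('pics/s5.png')
v=[cv2.resize(i[200:300,290:390],(400,400),interpolation=2) for i in(b,s['img'][:,:,::-1])]
cv2.imwrite('pics/sc6.png',np.hstack(v))
```

```text
[0.5415 0.0406 0.173 ] [-1.7979e+02 -1.0000e-02  8.9950e+01] 15.8 [-0.5  0.6 -0.4]
```

View pics/sc6.png

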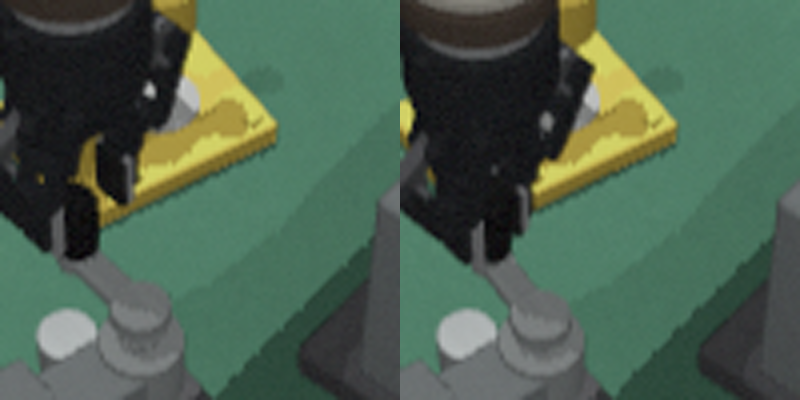

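The hub has sunk further onto the boss, from about (140,300) to (540,312) across the two crops. The knob is gripped and the forces are quiet, so I'm handing it in.

```bash
python3 -c "
from workcell import bot
print(bot.job_done())"
```

```text
the job is handed in; nothing more can be done
None
```

The job is handed in: the screw dropped into the thread after backward cranking, was then cranked forward just over one full turn (about 368°), and the fingers still hold the knob at 25 N; one mistyped row while opening the fingers jerked the arm sideways for 0.1 s and may have nudged the crank about 4° further backward. The judge returned no result.

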